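# Draw the top tin from the stack dispenser and store it on the magnetic strip

## Robot

A 6-joint arm with a two-finger parallel gripper is mounted at the origin on the work surface. World frame = base frame: x ahead of the robot, y to its left, z up, the work surface at z = 0. Lengths are in m, angles in rad, forces in N, time in s.
With the tool pointing down it reaches from about 0.3 to 0.775 m from the base axis. Payload 14.6 kg.
Tool frame: the origin (TCP) lies on the centre line of the jaws, within the pads' length; the fingertips stand 14 mm ahead of it and the grasp point (between the pads) lies 5 mm behind it (ctrl.tips_ahead is the distance from the TCP to the fingertips, in m); z points along the fingers, y is the line along which they close (so a half turn about z gives the same grasp; the last joint's range is limited). The gripper opens to 94 mm and grips with 3 to 60 N. Pads are 16 mm wide; open, the fingers measure 119 mm over their backs; the gripper's body (75 mm by 177 mm) begins 78 mm behind the grasp point.
Start: joints at [1.227, 0.3, 1.521, -0, 1.321, -0.067], TCP at [0.15, 0.529, 0.219] pointing down, gripper open.
Joint ranges: [-3.03, 3.03], [-0.79, 2.21], [0.23, 2.52], [-1.04, 4.18], [0, 3.07], [-2.55, 2.55]. Speed limits (rad/s): [2.22, 2.22, 2.57, 3.14, 3.14, 3.14].

## Interface

Orientations are given as a unit quaternion [w, x, y, z].
In Python, from station import get_state, camera, camera_info, sign_off, ctrl gives the robot as it stands.
- The arm moves only by the tool play_rows, never from a script. Its argument "rows" is a list of rows, each a list of 4 numbers: the shift along the tool's x, y, z in units of 0.03 m (1.0 is 0.03 m), then the turn about the tool's z in units of 4 degrees (1.0 is 4 degrees). In form: [[x, y, z, yaw], ...]. A call has exactly 5 rows; each row shifts and turns the commanded pose from where the row before left it, along the tool's axes as they then stand; what a row does not reach is not made up. A row lasts 1/10 s, in which the tool goes at most 50 mm and 8.59 degrees, less where a joint would pass 70% of its speed; a pose out of reach is approached as far as the arm can. A call with a number of a shift or a turn outside -1 to 1 is refused whole. A call with a gripper value outside its range is refused whole. "gripper" is the closure, from -1 (fully open) to 1 (shut), set as the call begins (left out, the last holds). The fingers move at their own pace and stop on an object; "squeeze" is the grip in N (left out, the last holds). Time passes only in rows, so rows that do not move let the fingers close, or fill a call up. It gives the time, the measured TCP pose, the force, the opening and the grip force at its end, in the units of the state.
- get_state(): the state, without advancing time (a new reading comes with each control period).
- camera(name): name is "scene" or "top" or "wrist"; returns (picture, depth): 384x512x3 uint8, red, green, blue; 384x512 float32, m along the optical axis (not along the pixel's ray), 0 where there is no reading.
- camera_info(name): a dict with "camera_matrix" (3x3 intrinsics, pixels), "k1" (the pictures are not rectified: a ray, as slopes to the right and down, at radius r is drawn at 1 + k1 r^2 times it, then the intrinsics apply), "R" (3x3) and "t" (3): a world point X has camera coordinates R X + t. Camera axes: x right, y down, z forward; pixel columns grow to the right and rows downward; lengths in m; the calibration is good to about 2 mm. A picture is of the moment at which its call begins: read the wrist's pose just before it. camera_info takes no time and is no camera call; for the wrist camera it gives the pose at the moment of the call.
- sign_off(): hands the job in; it is judged then, once.
The state is a dict: "time_s": time; "joints": joint angles; "qd": joint speeds; "joint_efforts": joint torques, N m; "position": TCP position; "tcp_rot": TCP orientation; "contact_force": force on the tool from outside, world axes, zero at the start; "ft_torque": the same for the moment, N m; "grip_width": finger opening in m; "gripper_force": force on a finger pad.
Only numpy, scipy, OpenCV 4.12 (cv2) and the standard library are available. Lean on these libraries where they do the work, as an engineer would, in place of code of your own. Each camera call takes 0.05 s, during which the arm holds its last target. There are 200 camera calls.

## Task

Take the top tin (orange window) off the pile in the white dispenser: the hood stops it from being lifted straight up, so first draw it all the way out, standing flat, onto the dispenser's landing, for instance with the closed fingertips hooked inside its raised lid rim. Then lift it across, set it down gently and upright at the free end of the steel strip, centred across the strip, and slide it along against the black end stop until it bears there firmly but not hard (more than 3 N for a moment, never over 25 N), and leave it standing there. Do not tip the tin over, and leave the two lower tins in the pile, the tins on the strip, the grinder, the jar and the spoon as they are.

Things in the scene. Friction and masses are not known exactly. Their poses are not given: they have to be found in the camera images.
- top_tin: The tin to move: round brushed-steel tin, 62 mm diameter, 30 mm high, 100 to 210 g, orange disc under a clear lid window. The window lies 23 mm above its underside; round it stands a rim 7 mm higher, 3.5 mm thick (55 mm inner diameter), strong enough to be pulled from inside with shut fingertips. Origin: centre of its underside, z up.
- mid_tin: The tin just under the top tin, same size, green disc; the top tin stands on its rim without interlocking. Friction between tins, and on landing and strip, is 0.5 to 0.7: the top tin slides if drawn slowly and level from low inside its rim, but may tip forward if the fingertips also press down on it or bear down along the rim. Origin: centre of its underside.
- low_tin: The lowest tin of the pile, same size, green disc, standing on the drawer floor. Origin: centre of its underside.
- rack: White fixed dispenser, open to its -x side. Origin on the floor at the axis of the pile of three tins (top tin's underside 60 mm up, rim 90 mm up); z up. Side walls 86 mm high, 6 mm thick, inner faces at y = +-33 mm, from x = -18 to +38 mm; back wall at x = +33 to +39 mm. A tin is all the way out when its axis is beyond x = -66 mm.
- hood (a point): Middle of the front edge of the dispenser's clear hood, at its underside, 92.5 mm above the floor, at x = +8 mm of the dispenser. The hood is 5 mm thick and covers from here back to the back wall; the rest of the top tin is open from above.
- landing (a point): Centre of the landing's flat top: a white block 48 mm wide (y) and 105 mm long (dispenser x = -33 to -138 mm), 58.5 mm high (1.5 mm below the top tin's underside in the pile), without fences. It also holds back the lower tins. Axes as the dispenser's.
- strip: Fixed stainless strip lying on the drawer floor, 50 mm wide (x), 300 mm long (y), 6 mm thick. Origin: centre of its underside, z up. Two tins stand on it at about y = -110 and -40 mm; its +y end is free and has the end stop. There is no real magnetic pull: tins stand and slide on it.
- stop: Black rigid end stop fixed on the strip, 50 mm wide, 10 mm thick, its top 36 mm above the floor. Its frame is the same as the strip's: origin at the centre of the strip's underside; the face that the tin touches is at y = +140 mm, so a tin that touches it has its axis at y = +109 mm.
- strip_tin_a: Tin with red disc on the strip, same size, 200 g, a bystander. Origin: centre of its underside.
- strip_tin_b: Tin with yellow disc on the strip, same size, 200 g, a bystander. Origin: centre of its underside.
- grinder: White ceramic grinder, 54 mm diameter, 120 mm high, a bystander. Origin: centre of its underside.
- jar: Glass jar with wire latch, 60 mm diameter, 76 mm high, a bystander. Origin: centre of its underside.
- spoon: Charcoal measuring spoon, about 125 mm long, 18 mm high, lying along its x axis (cup at +x), a bystander. Origin on the floor under where handle and cup meet.
Things that resemble listed ones, but are neither listed nor needed, are in the scene too. There is more than one size of the rack; the job needs the larger.

How it is judged:
On the way, in this order (a step that is already met when the one before it is completed fails the run):
1. The top tin stands flat on the dispenser's landing, all the way out (axis beyond x = -66 mm of the dispenser) (x of top_tin in the frame of rack between -0.14 and -0.066 m and z of top_tin in the frame of rack between 0.055 and 0.0615 m and angle between top_tin's own z axis and vertical below 0.08 rad), for 0.2 s.
2. The tin stands on the strip and bears on the end stop with more than 2.5 N for 0.2 s (contact force between top_tin and stop above 2.5 N and z of top_tin in the frame of strip below 0.011 m and angle between top_tin's own z axis and vertical below 0.1 rad), for 0.2 s.
At the end, for the whole second after the job is handed in: The top tin stands upright and still on the strip, within 12 mm of its centre line and within 3.5 mm of touching the end stop; the two lower tins are still stacked in the dispenser within 8 mm of its axis (z of top_tin in the frame of strip between 0.003 and 0.009 m and angle between top_tin's own z axis and vertical below 0.06 rad and x of top_tin in the frame of strip between -0.012 and 0.012 m and y of top_tin in the frame of strip between 0.1055 and 0.112 m and linear speed of top_tin below 0.01 m/s and horizontal distance between each of mid_tin, low_tin and rack below 0.008 m and z of mid_tin in the frame of rack between 0.026 and 0.034 m).
It fails at once if The end stop is pressed with more than 25 N by the tin (contact force between top_tin and stop above 25 N).
It fails at once if The tin is set down on the strip with more than 40 N (contact force between top_tin and strip above 40 N).
It fails at once if The top tin is tipped over (beyond 0.6 rad) (angle between top_tin's own z axis and vertical above 0.6 rad).
It fails at once if A lower tin of the pile is moved more than 10 mm (distance of any of mid_tin, low_tin from where it was at the start of the episode above 0.01 m).
It fails at once if A tin on the strip, the grinder, the jar or the spoon is moved more than 10 mm (distance of any of strip_tin_a, strip_tin_b, grinder, jar, spoon from where it was at the start of the episode above 0.01 m).
It also fails if it takes over 58 s, if anything falls off the work surface, if the arm or the gripper's body presses on something with over 40 N, if the wrist force passes 120 N, or if a joint passes its speed limit or range.

## Working session

There is one attempt and no reset: what is moved stays moved. The work goes in short steps, Python scripts to look and compute and a tool call to move; the robot and the scene stay as the last step left them, time stands still between calls to the robot, and variables do not carry over. Pictures are saved under pics/ and viewed, at most 10 in all, crops included, and the job is handed in when it is done.

Besides the shell and the picture viewer there is one more tool, called after ">>>" as name(argument=value, ...), one argument or row to a line, values as JSON. play_rows: Moves the arm, as the interface text tells. Its arguments: {"type":"object","properties":{"rows":{"type":"array"},"gripper":{"type":"number"},"squeeze":{"type":"number"}},"required":["rows"]}

```bash
mkdir -p pics; cat > h.py <<'E'
import numpy as np, cv2
from station import get_state, camera, camera_info, sign_off, ctrl
def save(n,img): cv2.imwrite('pics/'+n+'.png', cv2.cvtColor(img,cv2.COLOR_RGB2BGR))
def ray(ci,u,v):
    K=np.array(ci['camera_matrix'],float); d=np.array([ci['k1'],0,0,0],float)
    p=cv2.undistortPoints(np.array([[[u,v]]],float),K,d)[0,0]
    return np.array([p[0],p[1],1.])
def at_z(ci,u,v,z):
    R=np.array(ci['R']);t=np.array(ci['t']); C=-R.T@t; d=R.T@ray(ci,u,v)
    return C+d*(z-C[2])/d[2]
def at_d(ci,u,v,dep):
    R=np.array(ci['R']);t=np.array(ci['t']); return R.T@(ray(ci,u,v)*dep-t)
E
python3 - <<'E'
from h import *
s=get_state(); print(s, ctrl.tips_ahead)
im,d=camera('top'); ci=camera_info('top'); np.savez('top.npz',im=im,d=d); save('top1',im)
import pickle; pickle.dump(ci,open('top.pkl','wb'))
im2,d2=camera('scene'); save('scene1',im2)
print(ci)
E
```

```text
{'time_s': 0.0, 'joints': array([ 1.22738340e+00,  3.00467570e-01,  1.52161662e+00,  2.12467556e-05,
        1.32069449e+00, -6.65758757e-02]), 'qd': array([-6.06997939e-05, -8.24889511e-05, -1.41669316e-03, -1.66056293e-03,
        2.15818180e-04,  3.75594061e-04]), 'joint_efforts': array([-1.30441786e-04, -5.31802976e+01, -3.52743852e+01,  7.08482321e-02,
        2.43696116e-02, -1.10207927e-04]), 'position': array([0.15022032, 0.52881784, 0.21887323]), 'tcp_rot': array([-1.30790497e-04,  1.37979527e-01,  9.90434904e-01, -5.78501455e-04]), 'contact_force': array([ 0.05660598, -0.05397199,  1.2520382 ]), 'ft_torque': array([ 0.00725861,  0.03400905, -0.02942747]), 'gripper_force': 0.0, 'grip_width': 0.09413506119599181} 0.014
{'camera_matrix': array([[401.47966593,   0.        , 256.96883603],
       [  0.        , 401.47966593, 185.73016468],
       [  0.        ,   0.        ,   1.        ]]), 'k1': -0.03608168330819973, 'R': array([[ 2.03621877e-02, -9.99783409e-01,  4.30318187e-03],
       [-9.78977799e-01, -2.08117628e-02, -2.02902293e-01],
       [ 2.02947902e-01, -8.11849481e-05, -9.79189533e-01]]), 't': array([0.01441079, 0.61195287, 0.98385102])}
```

View pics/top1.png

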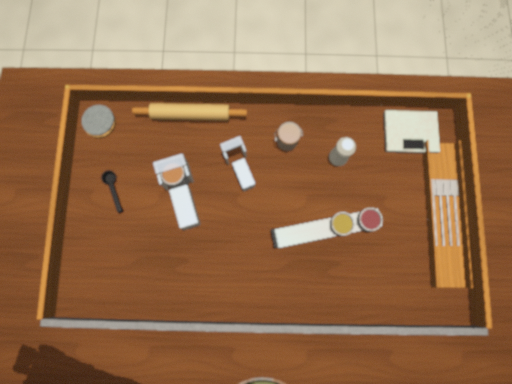

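View pics/scene1.png

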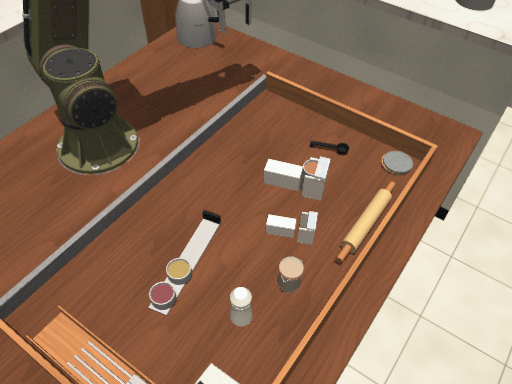

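Top view: the orange tin sits in the larger dispenser at (174,175), with its landing running down to (188,225). The strip runs from the black stop at (275,238) to the red tin at (371,219). The grinder is at (344,150) and the jar at (289,135). Next I'll measure these from depth and colour.

```bash
python3 - <<'E'
from h import *
import pickle
ci=pickle.load(open('top.pkl','rb')); z=np.load('top.npz'); im=z['im'].astype(int); d=z['d']
R=np.array(ci['R']);t=np.array(ci['t']);K=np.array(ci['camera_matrix'])
H,W=d.shape; uu,vv=np.meshgrid(np.arange(W),np.arange(H))
p=cv2.undistortPoints(np.stack([uu.ravel(),vv.ravel()],1).astype(float)[:,None],K,np.array([ci['k1'],0,0,0]))[:,0]
P=((np.c_[p,np.ones(len(p))]*d.ravel()[:,None]-t)@R).reshape(H,W,3)
br=im.min(2); sat=im.max(2)-im.min(2)
def blob(name,m,box):
    u0,v0,u1,v1=box; mm=np.zeros_like(m); mm[v0:v1,u0:u1]=m[v0:v1,u0:u1]
    q=P[mm]; 
    if len(q)<5: print(name,len(q));return
    r=cv2.minAreaRect(q[:,:2].astype(np.float32)*1000)
    print(name,len(q),'mean',q.mean(0).round(4),'zpct',np.percentile(q[:,2],[5,50,95]).round(4),'rect',np.round(r[0],1),np.round(r[1],1),round(r[2],1))
Z=P[...,2]
print('floor',Z[250:280,150:250].mean())
blob('landing',(br>150)&(abs(Z-.0585)<.012),(150,185,210,235))
blob('strip',(br>150)&(sat<60)&(Z<.02),(265,205,345,250))
blob('stop',(im.max(2)<60)&(Z>.02),(265,225,290,252))
blob('orange',(im[...,0]-im[...,2]>70)&(im[...,0]>150),(160,160,190,190))
blob('yellow',(im[...,0]-im[...,2]>70)&(Z>.015),(325,205,356,240))
blob('red',(im[...,0]-im[...,2]>50)&(Z>.015),(357,205,386,235))
blob('rackhi',(Z>.075)&(Z<.11),(145,145,200,190))
for n,b in dict(grinder=(325,130,360,170),jar=(270,115,308,155),spoon=(95,165,128,218)).items(): blob(n,Z>.012,b)
c=cv2.resize(z['im'][140:260,145:395],None,fx=3.2,fy=3.2,interpolation=cv2.INTER_CUBIC); save('crop1',c)
E
```

```text
floor 0.004948336894811619
landing 754 mean [0.5549 0.2162 0.0584] zpct [0.0551 0.0586 0.0615] rect [557.4 217.1] [109.2  48.3] 18.7
strip 1086 mean [ 0.4971 -0.1006  0.0057] zpct [0.0019 0.0059 0.0092] rect [ 497.8 -102.6] [ 51.8 156. ] 12.8
stop 0
orange 200 mean [0.6312 0.2443 0.0845] zpct [0.0813 0.0846 0.0872] rect [629.7 244.8] [33.2 48. ] 12.2
yellow 271 mean [ 0.5212 -0.2002  0.0341] zpct [0.0271 0.0302 0.0332] rect [ 457.1 -103.8] [ 47.7 282.6] 33.5
red 264 mean [ 0.5338 -0.2733  0.0384] zpct [0.0271 0.0304 0.0337] rect [ 464.  -138.7] [ 47.8 354.5] 27.2
rackhi 784 mean [0.6436 0.2464 0.0909] zpct [0.0811 0.0903 0.0997] rect [640.4 246. ] [71.1 78.9] 19.1
grinder 481 mean [ 0.7019 -0.1899  0.0966] zpct [0.0215 0.1038 0.12  ] rect [573.7 -83.6] [ 51.1 410.3] 50.5
jar 534 mean [ 0.7457 -0.0512  0.0803] zpct [0.0241 0.0751 0.0789] rect [ 5.977e+02 -1.000e-01] [ 71.  394.5] 72.0
spoon 247 mean [0.5838 0.3916 0.0958] zpct [0.0143 0.0178 1.0875] rect [497.3 257.9] [494.4  83.9] 57.3
```

View pics/crop1.png

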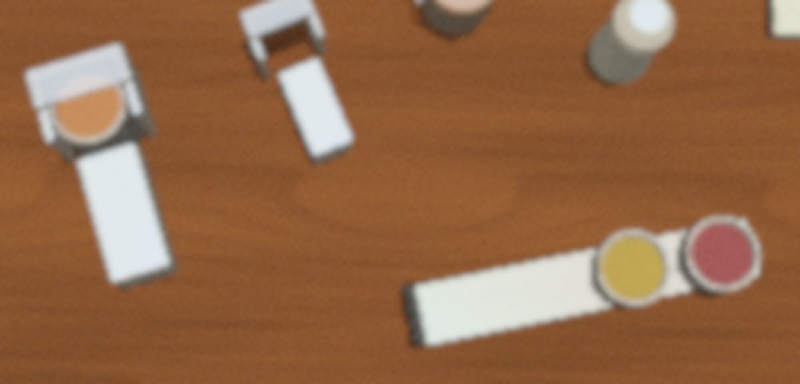

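Landing height (58 mm), widths and the tin spacing all agree with the given sizes. That puts the rack origin at about (0.638, 0.245) with yaw 18.7°, and the strip origin at about (0.5115, -0.163) with yaw 12.8°. I'll turn the tool, then move above the dispenser.

>>> play_rows(
  rows=[
    [0, 0, 0, -1],
    [0, 0, 0, -1],
    [0, 0, 0, -1],
    [0, 0, 0, -1],
    [0, 0, 0, -1],
  ],
  gripper=1,
)

```text
time_s: 0.6
position: [0.1503, 0.5289, 0.2191]
tcp_rot: [-0.0, -0.038, 0.999, -0.0]
contact_force: [-0.9, 0.3, 0.1]
grip_width: 0.0578
gripper_force: 0.0
```

>>> play_rows(
  rows=[
    [0, 0, 0, -1],
    [0, 0, 0, -1],
    [0, 0, 0, -1],
    [0, 0, 0, -0.65],
    [0, 0, 0, 0],
  ],
)

```text
time_s: 1.1
position: [0.1502, 0.5289, 0.2192]
tcp_rot: [-0.0, -0.163, 0.987, -0.0]
contact_force: [0.3, 0.5, -0.3]
grip_width: 0.0173
gripper_force: 0.0
```

>>> play_rows(
  rows=[
    [-0.73, -0.95, 0, 0],
    [-0.73, -0.95, 0, 0],
    [-0.73, -0.95, 0, 0],
    [-0.73, -0.95, 0, 0],
    [-0.73, -0.95, 0, 0],
  ],
)

```text
time_s: 1.6
position: [0.3008, 0.4283, 0.2193]
tcp_rot: [-0.0, -0.162, 0.987, -0.0]
contact_force: [-0.3, -0.1, -0.4]
grip_width: 0.0003
gripper_force: 0.0
```

>>> play_rows(
  rows=[
    [-0.73, -0.95, 0, 0],
    [-0.73, -0.95, 0, 0],
    [-0.73, -0.95, 0, 0],
    [-0.73, -0.95, 0, 0],
    [-0.73, -0.95, 0, 0],
  ],
)

```text
time_s: 2.1
position: [0.4503, 0.3285, 0.2193]
tcp_rot: [-0.0, -0.162, 0.987, -0.0]
contact_force: [-0.2, 0.7, -0.0]
grip_width: 0.0008
gripper_force: 0.0
```

>>> play_rows(
  rows=[
    [-0.73, -0.95, 0, 0],
    [-0.73, -0.95, 0, 0],
    [-0.73, -0.95, 0, 0],
    [-0.73, -0.95, 0, 0],
    [0, 0, 0, 0],
  ],
)

```text
time_s: 2.6
position: [0.5712, 0.247, 0.2185]
tcp_rot: [-0.0, -0.16, 0.987, -0.0]
contact_force: [0.4, 0.5, -0.8]
grip_width: 0.0005
gripper_force: 0.0
```

```bash
cat > w.py <<'E'
from h import *
import pickle,sys
s=get_state(); ci=camera_info('wrist'); im,d=camera('wrist'); n=sys.argv[1]
np.savez(n+'.npz',im=im,d=d); pickle.dump(ci,open(n+'.pkl','wb')); save(n,im)
R=np.array(ci['R']); print(s['time_s'],s['position'],s['tcp_rot'],s['contact_force'],s['grip_width'],'C',-R.T@ci['t'],R.round(3).tolist())
E
python3 w.py w1
```

```text
2.6 [0.57119484 0.24704868 0.21849212] [-3.94884562e-04 -1.60337906e-01  9.87062051e-01 -3.26730207e-04] [ 0.38853976  0.49569094 -0.83652577] 0.0005332988586716659 C [0.50271736 0.22413537 0.38413714] [[-0.317, 0.949, -0.002], [0.918, 0.307, 0.252], [0.239, 0.078, -0.968]]
```

View pics/w1.png

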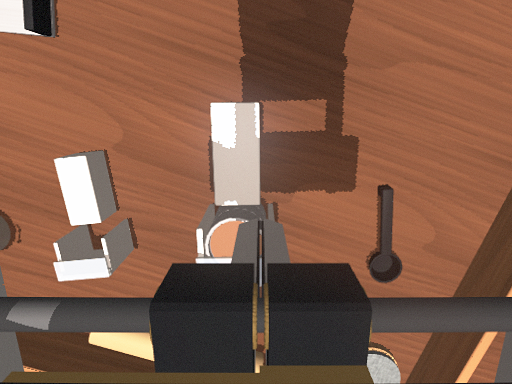

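Wrist view: landing at (236,150), orange window at (228,240) partly behind the fingers, spoon at (385,235). I'll refine the rack pose from this view's depth.

```bash
cat >> h.py <<'E'
import pickle
def cloud(n):
    ci=pickle.load(open(n+'.pkl','rb')); z=np.load(n+'.npz'); im=z['im'].astype(int); d=z['d']
    R=np.array(ci['R']);t=np.array(ci['t']);H,W=d.shape; uu,vv=np.meshgrid(np.arange(W),np.arange(H))
    p=cv2.undistortPoints(np.stack([uu.ravel(),vv.ravel()],1).astype(float)[:,None],np.array(ci['camera_matrix']),np.array([ci['k1'],0,0,0]))[:,0]
    return im,((np.c_[p,np.ones(len(p))]*d.ravel()[:,None]-t)@R).reshape(H,W,3)
def circ(q):
    A=np.c_[2*q[:,:2],np.ones(len(q))]; s=np.linalg.lstsq(A,(q[:,:2]**2).sum(1),rcond=None)[0]
    return s[:2],np.sqrt(s[2]+s[0]**2+s[1]**2)
E
python3 - <<'E'
from h import *
im,P=cloud('w1'); Z=P[...,2]
print('floor',np.median(Z[60:90,100:200]))
m=np.zeros(Z.shape,bool); m[95:204,200:270]=1; m&=abs(Z-.0585)<.006
m=cv2.morphologyEx(m.astype(np.uint8),cv2.MORPH_OPEN,np.ones((5,5)))>0
q=P[m]; r=cv2.minAreaRect((q[:,:2]*1000).astype(np.float32)); print(len(q),np.median(q[:,2]),r)
o=(im[...,0]-im[...,2]>70)&(im[...,0]>150)&(Z>.07)&(Z<.1); o[:, :195]=0;o[:,280:]=0;o[:200]=0;o[262:]=0
cs,_=cv2.findContours(o.astype(np.uint8),cv2.RETR_EXTERNAL,cv2.CHAIN_APPROX_NONE)
c=max(cs,key=cv2.contourArea)[:,0]; q=P[c[:,1],c[:,0]]
a=np.deg2rad(18.7);org=np.array([.638,.2445]); X=np.array([np.cos(a),np.sin(a)]);Y=np.array([-X[1],X[0]])
l=np.c_[(q[:,:2]-org)@X,(q[:,:2]-org)@Y]*1000
print(np.median(q[:,2]),l.min(0),l.max(0))
for y in range(-30,31,5):
    k=abs(l[:,1]-y)<2
    if k.any(): print(y,l[k,0].min().round(1),l[k,0].max().round(1))
E
```

```text
floor 0.000393518415989648
4778 0.058929145068887384 ((555.7240600585938, 215.338623046875), (102.7494888305664, 48.00981521606445), 19.101341247558594)
0.08490230436330681 [-27.69547782 -27.17885357] [11.97641935  6.2290735 ]
-25 -13.8 12.0
-20 -20.4 11.8
-15 -24.9 11.9
-10 -25.5 11.9
-5 -27.7 11.1
0 -26.3 -7.1
5 -25.9 -24.2
```

>>> play_rows(
  rows=[
    [-0.56, -0.27, 0, 0],
    [-0.56, -0.27, 0, 0],
    [-0.56, -0.26, 0, 0],
    [0, 0, 0, 0],
    [0, 0, 0, 0],
  ],
)

```text
time_s: 3.15
position: [0.6234, 0.2438, 0.2191]
tcp_rot: [-0.0, -0.163, 0.987, 0.0]
contact_force: [0.5, 0.4, 0.5]
grip_width: 0.0004
gripper_force: 0.0
```

>>> play_rows(
  rows=[
    [0, 0, 0.7, 0],
    [0, 0, 0.7, 0],
    [0, 0, 0.7, 0],
    [0, 0, 0.7, 0],
    [0, 0, 0, 0],
  ],
)

```text
time_s: 3.65
position: [0.6222, 0.2434, 0.1329]
tcp_rot: [-0.002, -0.163, 0.987, -0.0]
contact_force: [0.0, 0.2, 0.8]
grip_width: 0.0006
gripper_force: 0.0
```

```bash
python3 w.py w2
```

```text
3.65 [0.62217583 0.24341677 0.13288425] [-2.31861745e-03 -1.63037111e-01  9.86617162e-01 -3.14940025e-04] [0.03407299 0.17660101 0.81298963] 0.0006420590385517005 C [0.55444934 0.22020706 0.29878544] [[-0.322, 0.947, -0.001], [0.917, 0.312, 0.248], [0.235, 0.079, -0.969]]
```

View pics/w2.png

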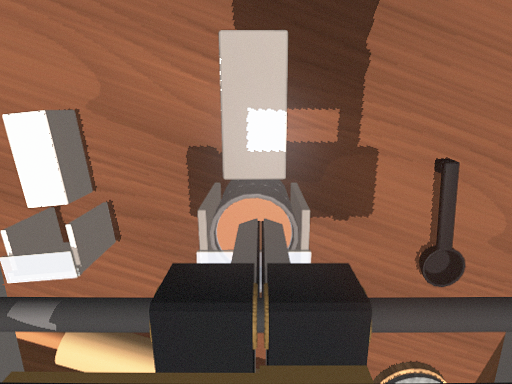

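The fingertips stand over the tin about 4–5 mm towards +y (finger gap at u≈262, tin centre u≈255). I'll fit the disc to confirm.

```bash
python3 - <<'E'
from h import *
im,P=cloud('w2'); Z=P[...,2]
o=(im[...,0]-im[...,2]>70)&(im[...,0]>120)&(Z>.07)&(Z<.1); o[:,:205]=0;o[:,305:]=0;o[:185]=0;o[250:]=0
cs,_=cv2.findContours(o.astype(np.uint8),cv2.RETR_EXTERNAL,cv2.CHAIN_APPROX_NONE)
c=max(cs,key=cv2.contourArea)[:,0]
top=np.array([ (u,c[c[:,0]==u,1].min()) for u in np.unique(c[:,0])]); top=top[top[:,1]<225]
q=P[top[:,1],top[:,0]]; print(np.median(q[:,2]),circ(q),len(q))
m=np.zeros(Z.shape,bool); m[20:185,205:300]=1; m&=abs(Z-.0585)<.006
m=cv2.morphologyEx(m.astype(np.uint8),cv2.MORPH_OPEN,np.ones((5,5)))>0
q=P[m]; print(np.median(q[:,2]),cv2.minAreaRect((q[:,:2]*1000).astype(np.float32)))
E
```

```text
0.08494398019539379 (array([0.63760179, 0.24314286]), np.float64(0.02614151864953503)) 72
0.05884534044026807 ((556.7659301757812, 215.78497314453125), (104.84455871582031, 48.18064880371094), 19.01621437072754)
```

>>> play_rows(
  rows=[
    [-0.1, -0.16, 0, 0],
    [0, 0, 0, 0],
    [0, 0, 0.4, 0],
    [0, 0, 0.4, 0],
    [0, 0, 0, 0],
  ],
)

```text
time_s: 4.2
position: [0.6277, 0.2393, 0.1088]
tcp_rot: [-0.002, -0.163, 0.987, -0.0]
contact_force: [-0.8, -0.5, -0.4]
grip_width: 0.0007
gripper_force: 0.0
```

>>> play_rows(
  rows=[
    [0, 0, 0.1, 0],
    [0, 0, 0.1, 0],
    [0, 0, 0, 0],
    [0, 0, 0, 0],
    [0, 0, 0, 0],
  ],
)

```text
time_s: 4.7
position: [0.6287, 0.2397, 0.1057]
tcp_rot: [0.0, -0.163, 0.987, 0.0]
contact_force: [0.1, -0.4, -0.2]
grip_width: 0.0003
gripper_force: 0.0
```

>>> play_rows(
  rows=[
    [0, 0, 0.1, 0],
    [0, 0, 0.1, 0],
    [0, 0, 0.02, 0],
    [0, 0, 0, 0],
    [0, 0, 0, 0],
  ],
)

```text
time_s: 5.2
position: [0.6287, 0.2396, 0.0989]
tcp_rot: [0.0, -0.163, 0.987, 0.0]
contact_force: [-0.2, 0.5, 0.4]
grip_width: 0.0004
gripper_force: 0.0
```

>>> play_rows(
  rows=[
    [0.08, 0, 0, 0],
    [0.08, 0, 0, 0],
    [0.08, 0, 0, 0],
    [0.08, 0, 0, 0],
    [0.08, 0, 0, 0],
  ],
)

```text
time_s: 5.7
position: [0.6171, 0.2357, 0.0989]
tcp_rot: [0.0, -0.163, 0.987, 0.0]
contact_force: [0.1, 0.3, -0.3]
grip_width: 0.0005
gripper_force: 0.3
```

>>> play_rows(
  rows=[
    [0.08, 0, 0, 0],
    [0.08, 0, 0, 0],
    [0.08, 0, 0, 0],
    [0.08, 0, 0, 0],
    [0.08, 0, 0, 0],
  ],
)

```text
time_s: 6.2
position: [0.6058, 0.2318, 0.0989]
tcp_rot: [0.0, -0.163, 0.987, 0.0]
contact_force: [1.0, 1.0, -0.0]
grip_width: 0.0005
gripper_force: 0.3
```

```bash
python3 w.py w3
```

```text
6.2 [0.60576136 0.23183939 0.09886782] [ 3.37174013e-05 -1.62812296e-01  9.86657060e-01  1.36193169e-05] [ 0.96165734  1.02664265 -0.00879731] 0.00046039010933551506 C [0.53727479 0.20842647 0.26441706] [[-0.321, 0.947, -0.001], [0.916, 0.311, 0.253], [0.239, 0.08, -0.968]]
```

View pics/w3.png

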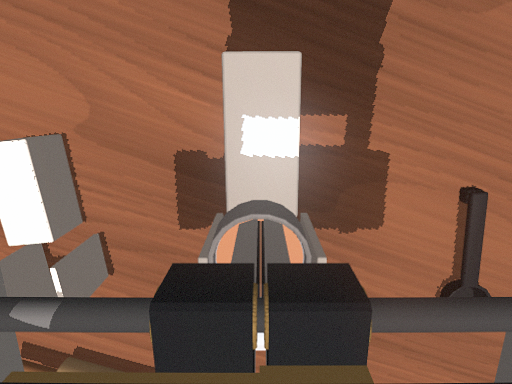

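The tin is coming out level: the rim's front at (260,205) is now over the landing's edge. I'll keep drawing it out.

>>> play_rows(
  rows=[
    [0.08, 0, 0, 0],
    [0.08, 0, 0, 0],
    [0.08, 0, 0, 0],
    [0.08, 0, 0, 0],
    [0.08, 0, 0, 0],
  ],
)

```text
time_s: 6.75
position: [0.5944, 0.228, 0.0988]
tcp_rot: [-0.0, -0.163, 0.987, 0.0]
contact_force: [0.8, -0.4, -0.2]
grip_width: 0.0004
gripper_force: 0.3
```

>>> play_rows(
  rows=[
    [0.08, 0, 0, 0],
    [0.08, 0, 0, 0],
    [0.08, 0, 0, 0],
    [0.08, 0, 0, 0],
    [0.08, 0, 0, 0],
  ],
)

```text
time_s: 7.25
position: [0.583, 0.2241, 0.0988]
tcp_rot: [-0.0, -0.163, 0.987, -0.0]
contact_force: [0.6, 0.7, -0.1]
grip_width: 0.0004
gripper_force: 0.3
```

>>> play_rows(
  rows=[
    [0.1, 0, 0, 0],
    [0.1, 0, 0, 0],
    [0.1, 0, 0, 0],
    [0.1, 0, 0, 0],
    [0.1, 0, 0, 0],
  ],
)

```text
time_s: 7.75
position: [0.5687, 0.2193, 0.0988]
tcp_rot: [0.0, -0.163, 0.987, -0.0]
contact_force: [0.0, 0.0, 0.9]
grip_width: 0.0001
gripper_force: 0.3
```

>>> play_rows(
  rows=[
    [0.1, 0, 0, 0],
    [0.1, 0, 0, 0],
    [0.1, 0, 0, 0],
    [0.1, 0, 0, 0],
    [0.1, 0, 0, 0],
  ],
)

```text
time_s: 8.25
position: [0.5546, 0.2145, 0.0989]
tcp_rot: [0.0, -0.163, 0.987, 0.0]
contact_force: [-0.0, 0.9, 0.5]
grip_width: 0.0004
gripper_force: 0.4
```

>>> play_rows(
  rows=[
    [0.1, 0, 0, 0],
    [0.1, 0, 0, 0],
    [0.1, 0, 0, 0],
    [0.05, 0, 0, 0],
    [0, 0, 0, 0],
  ],
)

```text
time_s: 8.75
position: [0.5447, 0.2111, 0.0989]
tcp_rot: [-0.0, -0.163, 0.987, -0.0]
contact_force: [0.1, 0.2, 0.5]
grip_width: 0.0006
gripper_force: 0.1
```

```bash
python3 w.py w4
```

```text
8.75 [0.54466446 0.21111086 0.09887716] [-7.59435226e-05 -1.62819878e-01  9.86655807e-01 -2.54866993e-05] [0.07917379 0.17251922 0.48140146] 0.0005729611689762128 C [0.47622297 0.18772243 0.26444955] [[-0.321, 0.947, -0.001], [0.916, 0.311, 0.252], [0.239, 0.08, -0.968]]
```

View pics/w4.png

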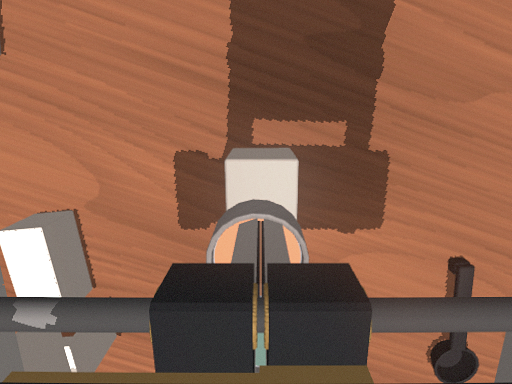

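The tin stands flat on the landing, with its rim ring centred at about (258,245) and its axis about 82 mm out. I'll back off, rise, open and take one close measurement.

>>> play_rows(
  rows=[
    [-0.1, 0, 0, 0],
    [0, 0, 0, 0],
    [0, 0, -0.5, 0],
    [0, 0, -0.8, 0],
    [-0.45, 0, -0.5, 0],
  ],
)

```text
time_s: 9.3
position: [0.5605, 0.2165, 0.1557]
tcp_rot: [0.001, -0.163, 0.987, 0.0]
contact_force: [0.6, 0.5, 1.1]
grip_width: 0.0009
gripper_force: 0.0
```

>>> play_rows(
  rows=[
    [0, 0, 0, 0],
    [0, 0, 0, 0],
    [0, 0, 0, 0],
    [0, 0, 0, 0],
    [0, 0, 0, 0],
  ],
  gripper=-1,
  squeeze=12,
)

```text
time_s: 9.8
position: [0.5601, 0.2164, 0.1524]
tcp_rot: [-0.0, -0.163, 0.987, -0.0]
contact_force: [-0.4, 0.4, -0.1]
grip_width: 0.0368
gripper_force: 0.0
```

>>> play_rows(
  rows=[
    [0, 0, 0, 0],
    [0, 0, 0, 0],
    [0, 0, 0, 0],
    [0, 0, 0, 0],
    [0, 0, 0, 0],
  ],
)

```text
time_s: 10.3
position: [0.5605, 0.2165, 0.1528]
tcp_rot: [-0.0, -0.163, 0.987, -0.0]
contact_force: [0.4, -0.6, -0.4]
grip_width: 0.0772
gripper_force: 0.0
```

```bash
python3 w.py w5; python3 - <<'E'
from h import *
im,P=cloud('w5'); Z=P[...,2]; 
s=get_state(); p=s['position']
o=(im[...,0]-im[...,2]>60)&(im[...,0]>110)&(Z>.072)&(Z<.092)&(np.hypot(P[...,0]-.56,P[...,1]-.216)<.04)
v,u=np.nonzero(o); print(len(v),u.min(),u.max(),v.min(),v.max())
r=(Z>.084)&(Z<.094)&(np.hypot(P[...,0]-.56,P[...,1]-.216)<.045)&~o
q=P[o]; print('disc rect',np.median(q[:,2]),cv2.minEnclosingCircle((q[:,:2]*1000).astype(np.float32)),q.mean(0))
q=P[r]; print('rim',len(q),cv2.minEnclosingCircle((q[:,:2]*1000).astype(np.float32)))
E
```

```text
10.3 [0.56046338 0.21646306 0.15283954] [-1.24883449e-05 -1.62824240e-01  9.86655090e-01 -6.07288863e-06] [ 0.35377874 -0.55072492 -0.35537824] 0.07717421532314675 C [0.49200352 0.19307213 0.31840623] [[-0.321, 0.947, -0.001], [0.916, 0.311, 0.252], [0.239, 0.08, -0.968]]
3605 223 295 172 237
disc rect 0.08332995212913415 ((561.6416625976562, 216.9496307373047), 28.81287384033203) [0.56141456 0.21435573 0.08334617]
rim 1336 ((562.2220458984375, 214.65133666992188), 31.15296745300293)
```

View pics/w5.png

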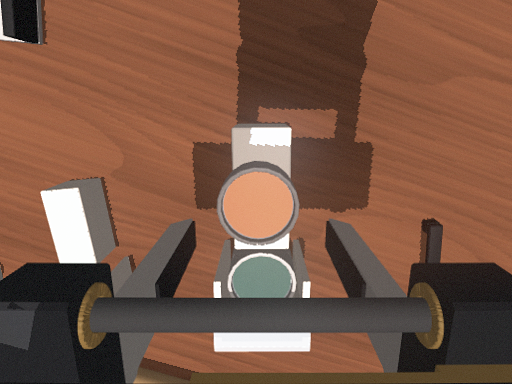

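The orange tin stands on the landing at (258,205), and the lower green tin is still in place at (262,282). Lining up, descending and gripping.

>>> play_rows(
  rows=[
    [-0.03, -0.07, 0.3, 0],
    [0, 0, 0.5, 0],
    [0, 0, 0.5, 0],
    [0, 0, 0.5, 0],
    [0, 0, 0.4, 0],
  ],
)

```text
time_s: 10.85
position: [0.5615, 0.2146, 0.0848]
tcp_rot: [-0.001, -0.163, 0.987, -0.0]
contact_force: [-0.1, -0.6, -0.5]
grip_width: 0.0942
gripper_force: 0.0
```

>>> play_rows(
  rows=[
    [0, 0, 0.3, 0],
    [0, 0, 0.2, 0],
    [0, 0, 0, 0],
    [0, 0, 0, 0],
    [0, 0, 0, 0],
  ],
)

```text
time_s: 11.35
position: [0.5623, 0.2149, 0.0725]
tcp_rot: [0.001, -0.163, 0.987, 0.0]
contact_force: [-0.1, -0.1, 0.3]
grip_width: 0.0937
gripper_force: 0.0
```

>>> play_rows(
  rows=[
    [0, 0, 0, 0],
    [0, 0, 0, 0],
    [0, 0, 0, 0],
    [0, 0, 0, 0],
    [0, 0, 0, 0],
  ],
  gripper=1,
  squeeze=12,
)

```text
time_s: 11.85
position: [0.562, 0.2148, 0.0719]
tcp_rot: [0.0, -0.163, 0.987, 0.0]
contact_force: [-0.1, 0.2, 0.3]
grip_width: 0.0622
gripper_force: 12.0
```

>>> play_rows(
  rows=[
    [0, 0, 0, 0],
    [0, 0, 0, 0],
    [0, 0, 0, 0],
    [0, 0, 0, 0],
    [0, 0, 0, 0],
  ],
)

```text
time_s: 12.35
position: [0.562, 0.2148, 0.0719]
tcp_rot: [0.0, -0.163, 0.987, 0.0]
contact_force: [-0.4, 1.0, 1.7]
grip_width: 0.062
gripper_force: 12.0
```

Gripped, with a 62 mm opening. Next: lift, turn 96°, and go across above the strip.

>>> play_rows(
  rows=[
    [0, 0, -0.2, 0],
    [0, 0, -0.6, 0],
    [0, 0, -0.9, 0],
    [0, 0, -0.9, 0.5],
    [0, 0, -0.6, 1],
  ],
)

```text
time_s: 12.85
position: [0.5623, 0.2149, 0.1701]
tcp_rot: [0.001, -0.11, 0.994, 0.0]
contact_force: [-0.4, 1.2, -1.9]
grip_width: 0.0621
gripper_force: 12.0
```

>>> play_rows(
  rows=[
    [0, 0, 0, 1],
    [0, 0, 0, 1],
    [0, 0, 0, 1],
    [0, 0, 0, 1],
    [0, 0, 0, 1],
  ],
)

```text
time_s: 13.35
position: [0.5619, 0.2147, 0.1681]
tcp_rot: [-0.0, 0.065, 0.998, -0.0]
contact_force: [0.0, -0.2, -1.7]
grip_width: 0.0621
gripper_force: 12.0
```

>>> play_rows(
  rows=[
    [0, 0, 0, 1],
    [0, 0, 0, 1],
    [0, 0, 0, 1],
    [0, 0, 0, 1],
    [0, 0, 0, 1],
  ],
)

```text
time_s: 13.85
position: [0.5619, 0.2147, 0.1681]
tcp_rot: [-0.0, 0.237, 0.971, -0.0]
contact_force: [-0.1, 0.8, -1.1]
grip_width: 0.062
gripper_force: 12.0
```

>>> play_rows(
  rows=[
    [0, 0, 0, 1],
    [0, 0, 0, 1],
    [0, 0, 0, 1],
    [0, 0, 0, 1],
    [0, 0, 0, 1],
  ],
)

```text
time_s: 14.35
position: [0.5619, 0.2147, 0.168]
tcp_rot: [-0.0, 0.402, 0.916, -0.0]
contact_force: [-0.1, 0.0, -1.5]
grip_width: 0.0618
gripper_force: 12.0
```

>>> play_rows(
  rows=[
    [0, 0, 0, 1],
    [0, 0, 0, 1],
    [0, 0, 0, 1],
    [0, 0, 0, 1],
    [0, 0, 0, 1],
  ],
)

```text
time_s: 14.85
position: [0.5619, 0.2147, 0.1681]
tcp_rot: [-0.0, 0.555, 0.832, -0.0]
contact_force: [-0.5, 0.4, -1.0]
grip_width: 0.0618
gripper_force: 12.0
```

>>> play_rows(
  rows=[
    [0, 0, 0, 1],
    [0, 0, 0, 1],
    [0, 0, 0, 0.5],
    [0, 0, 0, 0],
    [0, 0, 0, 0],
  ],
)

```text
time_s: 15.35
position: [0.5619, 0.2147, 0.168]
tcp_rot: [-0.0, 0.624, 0.782, -0.0]
contact_force: [-0.2, -0.4, -1.6]
grip_width: 0.0621
gripper_force: 12.0
```

>>> play_rows(
  rows=[
    [-0.5, -0.23, 0, 0],
    [-0.8, -0.37, 0, 0],
    [-0.9, -0.42, 0, 0],
    [-0.9, -0.42, 0, 0],
    [-0.9, -0.42, 0, 0],
  ],
)

```text
time_s: 15.85
position: [0.5333, 0.0836, 0.1679]
tcp_rot: [0.0, 0.624, 0.781, -0.0]
contact_force: [0.3, -0.6, -1.2]
grip_width: 0.0619
gripper_force: 12.0
```

>>> play_rows(
  rows=[
    [-0.9, -0.42, 0, 0],
    [-0.9, -0.42, 0, 0],
    [-0.9, -0.42, 0, 0],
    [-0.9, -0.42, 0, 0],
    [-0.9, -0.42, 0, 0],
  ],
)

```text
time_s: 16.35
position: [0.5015, -0.0619, 0.168]
tcp_rot: [0.0, 0.624, 0.781, 0.0]
contact_force: [0.2, -0.0, -1.5]
grip_width: 0.0619
gripper_force: 12.0
```

>>> play_rows(
  rows=[
    [-0.7, -0.32, 0, 0],
    [-0.37, -0.14, 0, 0],
    [0, 0, 0, 0],
    [0, 0, 0, 0],
    [0, 0, 0, 0],
  ],
)

```text
time_s: 16.85
position: [0.4961, -0.0937, 0.1678]
tcp_rot: [-0.0, 0.624, 0.782, 0.0]
contact_force: [-0.2, -0.3, -0.9]
grip_width: 0.0621
gripper_force: 12.0
```

```bash
python3 w.py w6; python3 - <<'E'
from h import *
im,P=cloud('w6'); Z=P[...,2]; br=im.min(2); sat=im.max(2)-br
for n,m in dict(strip=(sat<50)&(br>70)&(Z<.013)&(Z>0.002)&(P[...,1]<.02),stop=(Z>.028)&(Z<.043)&(im.max(2)<90)).items():
    m=cv2.morphologyEx(m.astype(np.uint8),cv2.MORPH_OPEN,np.ones((3,3)))
    k,l,st,c=cv2.connectedComponentsWithStats(m)
    for i in sorted(range(1,k),key=lambda i:-st[i,4])[:3]:
        q=P[l==i]; print(n,st[i],np.median(q[:,2]).round(4),cv2.minAreaRect((q[:,:2]*1000).astype(np.float32)))
E
```

```text
16.85 [ 0.4961105  -0.09368239  0.16780569] [-5.31554953e-05  6.23881771e-01  7.81518735e-01  3.00229712e-05] [-0.21956797 -0.30474128 -0.91488837] 0.06211236663242161 C [ 0.4805551  -0.02252388  0.33339645] [[0.975, 0.222, 0.001], [0.214, -0.944, 0.253], [0.057, -0.246, -0.968]]
strip [ 235  113   51   74 3520] 0.0064 ((490.4009704589844, -65.2203140258789), (50.16596603393555, 73.92520141601562), 12.82275676727295)
strip [498 173  14   6  53] 0.0078 ((742.6077880859375, -33.3237419128418), (14.912755012512207, 1.802169680595398), 32.374305725097656)
stop [   3    0   21  297 3274] 0.0357 ((265.1134948730469, -126.8673095703125), (3.7632508277893066, 290.1395263671875), 0.11248595267534256)
stop [233 102  56  11 615] 0.0363 ((481.34967041015625, -23.441375732421875), (49.1506233215332, 8.673656463623047), 12.803168296813965)
```

View pics/w6.png

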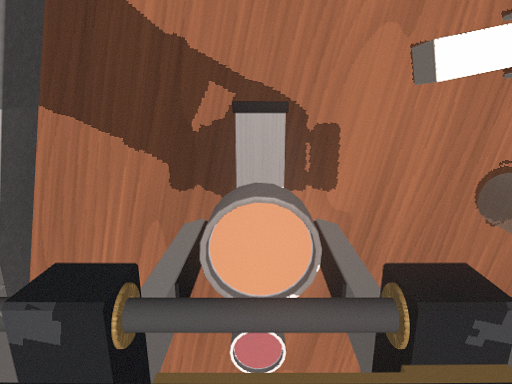

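The tin is held level over the strip, ring at (261,245), with the stop at (261,106). Stop height 36 mm and width 49 mm check out, and the tin is 1 mm off the centre line. Descending.

>>> play_rows(
  rows=[
    [0, 0.03, 0.5, 0],
    [0, 0, 0.9, 0],
    [0, 0, 0.9, 0],
    [0, 0, 0.9, 0],
    [0, 0, 0.7, 0],
  ],
)

```text
time_s: 17.4
position: [0.4966, -0.0935, 0.0493]
tcp_rot: [-0.0, 0.624, 0.782, -0.0]
contact_force: [-0.2, 0.1, -2.0]
grip_width: 0.0621
gripper_force: 12.0
```

>>> play_rows(
  rows=[
    [0, 0, 0.5, 0],
    [0, 0, 0.25, 0],
    [0, 0, 0.1, 0],
    [0, 0, 0, 0],
    [0, 0, 0, 0],
  ],
)

```text
time_s: 17.9
position: [0.4973, -0.0943, 0.026]
tcp_rot: [0.0, 0.624, 0.781, 0.0]
contact_force: [0.8, 0.6, -0.9]
grip_width: 0.0624
gripper_force: 12.0
```

>>> play_rows(
  rows=[
    [0, 0, 0.03, 0],
    [0, 0, 0, 0],
    [0, 0, 0.03, 0],
    [0, 0, 0, 0],
    [0, 0, 0, 0],
  ],
)

```text
time_s: 18.4
position: [0.4969, -0.0943, 0.0236]
tcp_rot: [-0.0, 0.624, 0.781, 0.0]
contact_force: [0.1, -0.5, -2.6]
grip_width: 0.0622
gripper_force: 12.0
```

>>> play_rows(
  rows=[
    [0, 0, 0.03, 0],
    [0, 0, 0.03, 0],
    [0, 0, 0.03, 0],
    [0, 0, 0, 0],
    [0, 0, 0, 0],
  ],
)

```text
time_s: 18.9
position: [0.4969, -0.0943, 0.0208]
tcp_rot: [-0.0, 0.624, 0.781, -0.0]
contact_force: [-0.2, 0.8, -0.2]
grip_width: 0.0625
gripper_force: 12.0
```

>>> play_rows(
  rows=[
    [0, 0, 0.02, 0],
    [0, 0, 0, 0],
    [0, 0, 0.02, 0],
    [0, 0, 0, 0],
    [0, 0, 0, 0],
  ],
)

```text
time_s: 19.4
position: [0.4969, -0.0943, 0.0196]
tcp_rot: [-0.0, 0.624, 0.781, -0.0]
contact_force: [-0.2, -0.6, -0.5]
grip_width: 0.0621
gripper_force: 12.0
```

>>> play_rows(
  rows=[
    [0, 0, 0.01, 0],
    [0, 0, 0, 0],
    [0, 0, 0.01, 0],
    [0, 0, 0, 0],
    [0, 0, 0, 0],
  ],
)

```text
time_s: 19.9
position: [0.4969, -0.0943, 0.0193]
tcp_rot: [0.0, 0.624, 0.781, 0.0]
contact_force: [-2.0, 0.7, 5.5]
grip_width: 0.062
gripper_force: 12.0
```

The tin has touched down softly, about 5 N. I'll ease off slightly and slide towards the stop.

>>> play_rows(
  rows=[
    [0, 0, -0.008, 0],
    [0.1, 0, 0, 0],
    [0.1, 0, 0, 0],
    [0.1, 0, 0, 0],
    [0.1, 0, 0, 0],
  ],
)

```text
time_s: 20.4
position: [0.4943, -0.0823, 0.0193]
tcp_rot: [0.0, 0.624, 0.781, 0.0]
contact_force: [-0.1, -1.6, 2.2]
grip_width: 0.0618
gripper_force: 12.0
```

>>> play_rows(
  rows=[
    [0.1, 0, 0, 0],
    [0.1, 0, 0, 0],
    [0.1, 0, 0, 0],
    [0.1, 0, 0, 0],
    [0.1, 0, 0, 0],
  ],
)

```text
time_s: 20.9
position: [0.4909, -0.0678, 0.0193]
tcp_rot: [0.0, 0.624, 0.781, 0.0]
contact_force: [-0.8, -2.7, 2.0]
grip_width: 0.0622
gripper_force: 12.0
```

>>> play_rows(
  rows=[
    [0.05, 0, 0, 0],
    [0.05, 0, 0, 0],
    [0, 0, 0, 0],
    [0, 0, 0, 0],
    [0, 0, 0, 0],
  ],
)

```text
time_s: 21.4
position: [0.4903, -0.0649, 0.0193]
tcp_rot: [-0.0, 0.624, 0.781, 0.0]
contact_force: [0.1, 0.7, 4.1]
grip_width: 0.062
gripper_force: 12.0
```

>>> play_rows(
  rows=[
    [0.04, 0, 0, 0],
    [0.03, 0, 0, 0],
    [0.03, 0, 0, 0],
    [0.02, 0, 0, 0],
    [0, 0, 0, 0],
  ],
)

```text
time_s: 21.9
position: [0.4894, -0.0615, 0.0193]
tcp_rot: [0.0, 0.624, 0.781, -0.0]
contact_force: [0.4, -2.0, 4.5]
grip_width: 0.0626
gripper_force: 12.0
```

>>> play_rows(
  rows=[
    [0.01, 0, 0, 0],
    [0.01, 0, 0, 0],
    [0.01, 0, 0, 0],
    [0, 0, 0, 0],
    [0, 0, 0, 0],
  ],
)

```text
time_s: 22.4
position: [0.4893, -0.0607, 0.0193]
tcp_rot: [0.0, 0.624, 0.781, 0.0]
contact_force: [0.2, -2.7, 4.2]
grip_width: 0.0622
gripper_force: 12.0
```

>>> play_rows(
  rows=[
    [0.01, 0, 0, 0],
    [0.01, 0, 0, 0],
    [0.01, 0, 0, 0],
    [0, 0, 0, 0],
    [0, 0, 0, 0],
  ],
)

```text
time_s: 22.9
position: [0.4891, -0.0597, 0.0193]
tcp_rot: [-0.0, 0.624, 0.781, 0.0]
contact_force: [0.5, -3.1, 4.5]
grip_width: 0.0621
gripper_force: 12.0
```

>>> play_rows(
  rows=[
    [0.01, 0, 0, 0],
    [0.01, 0, 0, 0],
    [0, 0, 0, 0],
    [0, 0, 0, 0],
    [0, 0, 0, 0],
  ],
)

```text
time_s: 23.4
position: [0.4889, -0.0592, 0.0193]
tcp_rot: [0.0, 0.624, 0.781, 0.0]
contact_force: [1.5, -2.2, 4.6]
grip_width: 0.062
gripper_force: 12.0
```

>>> play_rows(
  rows=[
    [0.01, 0, 0, 0],
    [0, 0, 0, 0],
    [0.01, 0, 0, 0],
    [0, 0, 0, 0],
    [0, 0, 0, 0],
  ],
)

```text
time_s: 23.9
position: [0.4888, -0.0587, 0.0193]
tcp_rot: [0.0, 0.624, 0.781, 0.0]
contact_force: [0.7, -3.0, 4.4]
grip_width: 0.062
gripper_force: 12.0
```

>>> play_rows(
  rows=[
    [0.01, 0, 0, 0],
    [0, 0, 0, 0],
    [0.01, 0, 0, 0],
    [0, 0, 0, 0],
    [0, 0, 0, 0],
  ],
)

```text
time_s: 24.4
position: [0.4888, -0.0585, 0.0193]
tcp_rot: [0.0, 0.624, 0.781, -0.0]
contact_force: [1.5, -7.9, 3.8]
grip_width: 0.0621
gripper_force: 12.0
```

>>> play_rows(
  rows=[
    [0.007, 0, 0, 0],
    [0, 0, 0, 0],
    [0, 0, 0, 0],
    [0, 0, 0, 0],
    [0, 0, 0, 0],
  ],
)

```text
time_s: 24.9
position: [0.4888, -0.0585, 0.0194]
tcp_rot: [0.001, 0.624, 0.781, -0.0]
contact_force: [1.3, -10.8, 3.8]
grip_width: 0.0621
gripper_force: 12.0
```

The tin bears on the stop: total 10.8 N, of which about 8 N is on the stop. Releasing and rising.

>>> play_rows(
  rows=[
    [-0.008, 0, 0, 0],
    [0, 0, 0, 0],
    [0, 0, 0, 0],
    [0, 0, 0, 0],
    [0, 0, 0, 0],
  ],
  gripper=0,
)

```text
time_s: 25.4
position: [0.4888, -0.0585, 0.0193]
tcp_rot: [0.0, 0.624, 0.781, -0.0]
contact_force: [0.6, -8.6, 3.9]
grip_width: 0.0622
gripper_force: 12.0
```

>>> play_rows(
  rows=[
    [0, 0, 0, 0],
    [0, 0, 0, 0],
    [0, 0, 0, 0],
    [0, 0, 0, 0],
    [0, 0, 0, 0],
  ],
  gripper=-0.9,
)

```text
time_s: 25.9
position: [0.4885, -0.0579, 0.0192]
tcp_rot: [-0.0, 0.624, 0.781, -0.0]
contact_force: [1.1, 0.2, 0.0]
grip_width: 0.0894
gripper_force: 0.0
```

>>> play_rows(
  rows=[
    [0, 0, -0.2, 0],
    [0, 0, -0.5, 0],
    [0, 0, -0.8, 0],
    [0, 0, -0.8, 0],
    [0, 0, -0.8, 0],
  ],
)

```text
time_s: 26.4
position: [0.4886, -0.058, 0.1137]
tcp_rot: [0.0, 0.624, 0.781, 0.0]
contact_force: [-0.0, -0.5, -0.4]
grip_width: 0.0892
gripper_force: 0.0
```

>>> play_rows(
  rows=[
    [0, 0, -0.8, 0],
    [0, 0, -0.5, 0],
    [0, 0, 0, 0],
    [0, 0, 0, 0],
    [0, 0, 0, 0],
  ],
)

```text
time_s: 26.9
position: [0.4882, -0.058, 0.1503]
tcp_rot: [-0.001, 0.624, 0.781, -0.0]
contact_force: [-0.6, 0.5, 0.3]
grip_width: 0.0894
gripper_force: 0.0
```

```bash
python3 w.py w7; python3 - <<'E'
from h import *
im,P=cloud('w7'); Z=P[...,2]
r=(Z>.032)&(Z<.041)&(np.hypot(P[...,0]-.489,P[...,1]+.0585)<.036)&(im.max(2)>70)
q=P[r]; print(np.median(q[:,2]),cv2.minEnclosingCircle((q[:,:2]*1000).astype(np.float32)))
im,_=camera('top'); save('top2',cv2.resize(im[130:260,80:400],None,fx=2.4,fy=2.4))
E
```

```text
26.9 [ 0.48821649 -0.05798359  0.15033869] [-6.67768481e-04  6.24277742e-01  7.81202101e-01 -3.64965149e-04] [-0.63796235  0.45007445  0.27523179] 0.08936997820793459 C [0.47298087 0.01317745 0.3159374 ] [[0.975, 0.221, -0.001], [0.214, -0.944, 0.252], [0.055, -0.246, -0.968]]
0.03600192000301792 ((488.1874084472656, -55.98264694213867), 33.57957077026367)
```

View pics/w7.png

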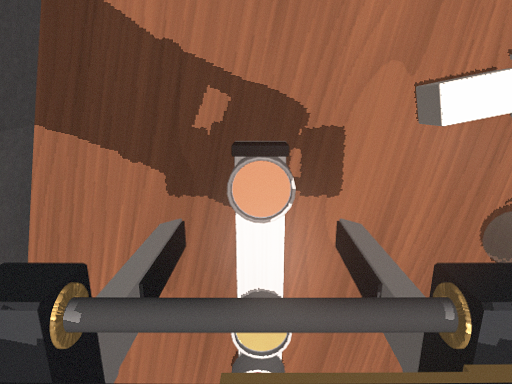

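The tin (centre (261,189)) stands upright against the stop (261,150) and centred on the strip, released. The lower green tin was in place when last seen, at the grasp on the landing.

```bash
python3 -c "
from h import *
print(sign_off())"
```

```text
the job is handed in; nothing more can be done
None
```

I drew the orange-window tin out onto the landing, set it down on the strip at about 5 N and slid it against the end stop at an estimated 8 N. It was left standing upright there, and I handed the job in at about 27 s; no verdict was returned. I didn't check the lower tins or the other items again after the tin left the landing.

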